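# Click the organizer's snap lid shut all round

### The arm

A 6-joint arm with a two-finger parallel gripper is mounted at the origin on the work surface. World frame = base frame: x ahead of the robot, y to its left, z up, the work surface at z = 0. Lengths are in m, angles in rad, forces in N, time in s.
With the tool pointing down it reaches from about 0.35 to 0.775 m from the base axis. Payload 7.3 kg.
Tool frame: the origin (TCP) lies on the centre line of the jaws, within the pads' length; the fingertips stand ahead of it and the grasp point (between the pads) lies 11 mm behind it (robot.nose_length is the z of the fingertips in the tool frame, in m); z points along the fingers, y is the line along which they close (so a half turn about z gives the same grasp; the last joint's range is limited). The gripper opens to 92 mm and grips with 3 to 60 N. Pads are 19 mm wide; open, the fingers measure 130 mm over their backs; the gripper's body (75 mm by 190 mm) begins 47 mm behind the grasp point.
Start: joints at [1.103, 0.342, 1.524, -0, 1.275, -0.146], TCP at [0.166, 0.498, 0.235] pointing down, gripper open.
Joint ranges: [-2.53, 2.53], [-0.77, 2.02], [0.04, 2.7], [-1, 4.14], [0.28, 2.66], [-3.11, 3.11]. Speed limits (rad/s): [2.57, 2.57, 3.14, 3.14, 3.14, 3.14].

### API

Orientations are given as [roll, pitch, yaw] about the fixed x, y, z axes, in that order (R = Rz(yaw) Ry(pitch) Rx(roll)).
In Python, from cell import robot, cams gives the robot as it stands. The module is installed in compiled form; this text tells all that it offers.
- The arm moves only by the tool carry_out, never from a script. Its argument "deltas" is a list of rows, each a list of 7 numbers: the shift along the tool's x, y, z in cm, then the turn, a rotation vector about the tool's x, y, z in rad, then the opening, from 0 (shut) to 1 (fully open). A call has exactly 8 rows; each row shifts and turns the commanded pose from where the row before left it, along the tool's axes as they then stand; what a row does not reach is not made up. A row lasts 1/12 s, in which the tool goes at most 41.7 mm and 7.16 degrees, less where a joint would pass 70% of its speed; a pose out of reach is approached as far as the arm can. A call is refused whole if a number of a shift passes 4.17 or a number of a turn 0.125, either way. A call with a gripper value outside its range is refused whole. The fingers move at their own pace and stop on an object; "force" is the grip in N (left out, the last holds). Time passes only in rows, so rows that do not move let the fingers close, or fill a call up. It gives the time, the measured TCP pose, the force, the opening and the grip force at its end, in the units of the state.
- robot.observe(): the state, without advancing time (a new reading comes with each control period).
- cams.read_camera(name): name is "scene" or "side" or "wrist"; returns a dict with "image" (384x512x3 uint8, blue, green, red), "depth" (384x512 float32, m along the optical axis (not along the pixel's ray), 0 where there is no reading), "fx", "fy", "cx", "cy" (pixels), "world_to_cam" (4x4, takes a point from world to camera coordinates). Camera axes: x right, y up, looking along -z (the intrinsics and any distortion apply to the point x, -y, -z); pixel columns grow to the right and rows downward; lengths in m; the calibration is good to about 2 mm. A picture is of the moment at which its call begins.
- robot.hand_in(): hands the job in; it is judged then, once.
The state is a dict: "time": time; "qpos": joint angles; "qvel": joint speeds; "joint_efforts": joint torques, N m; "tool_pos": TCP position; "tool_rot": TCP orientation; "contact_force": force on the tool from outside, world axes, zero at the start; "torque": the same for the moment, N m; "opening": finger opening in m; "grip_force": force on a finger pad.
Only numpy, scipy, OpenCV 4.12 (cv2) and the standard library are available. Lean on these libraries where they do the work, as an engineer would, in place of code of your own. Each camera call takes 0.05 s, during which the arm holds its last target. There are 200 camera calls.

### The job

Close the snap lid of the black parts organizer: with the fingertips, press down each side of its orange rim that still stands up, one after another, until all four sides have clicked shut. Only press: do not lift, tip or push the organizer out of its place, keep its tray shut, and leave the other things on the table undisturbed.

Things in the scene. Friction and masses are not known exactly. Their poses are not given: they have to be found in the camera images.
- organizer: black plastic parts organizer, loose, about 0.9 kg, 134 x 194 mm over its lid, 86 mm tall. Origin: centre of its underside; x points from the tray side (front) to the back, y to its left along the 194 mm side. Its lid: a clear fixed window (66 x 126 mm, top 85 mm up) inside an orange rim of four separate sections, each with a skirt that snaps over the case. Pressing down on the rim does not tip it.
- pad_front (a point): centre of the top of the black ribbed thumb pad (44 mm along the side, 15 mm across) on the lid's front rim section, the long side over the tray (organizer's -x side). It moves with the section: shut, it lies 87 mm above the table; standing up, about 5 mm higher.
- lid_front (a joint): tilt of the front rim section (194 mm long, 34 mm outward from its hinge at the window; pad centre 23.5 mm out), rad: 0 = standing up (outer edge 7 mm high), 0.22 = clicked shut and solid. It snaps over centre: about 8 to 10 N down on the pad (more near the window), after 3 mm it gives and stays shut; released sooner it springs up. Always up at the start.
- pad_back (a point): centre of the top of the black ribbed thumb pad (44 mm along the side, 15 mm across) on the lid's back rim section, the long side away from the tray (+x side). It moves with the section: shut, it lies 87 mm above the table; standing up, about 5 mm higher.
- lid_back (a joint): tilt of the back rim section (194 mm long, 34 mm outward from its hinge at the window; pad centre 23.5 mm out), rad: 0 = standing up (outer edge 7 mm high), 0.22 = clicked shut and solid. It snaps over centre: about 8 to 10 N down on the pad (more near the window), after 3 mm it gives and stays shut; released sooner it springs up. Always up at the start.
- pad_left (a point): centre of the top of the black ribbed thumb pad (44 mm along the side, 15 mm across) on the lid's left rim section, the short side at the organizer's +y end. It moves with the section: shut, it lies 87 mm above the table; standing up, about 5 mm higher.
- lid_left (a joint): tilt of the left rim section (64 mm long, 34 mm outward from its hinge at the window; pad centre 23.5 mm out), rad: 0 = standing up (outer edge 7 mm high), 0.22 = clicked shut and solid. It snaps over centre: about 8 to 10 N down on the pad (more near the window), after 3 mm it gives and stays shut; released sooner it springs up. May be up or already shut at the start.
- pad_right (a point): centre of the top of the black ribbed thumb pad (44 mm along the side, 15 mm across) on the lid's right rim section, the short side at the organizer's -y end. It moves with the section: shut, it lies 87 mm above the table; standing up, about 5 mm higher.
- lid_right (a joint): tilt of the right rim section (64 mm long, 34 mm outward from its hinge at the window; pad centre 23.5 mm out), rad: 0 = standing up (outer edge 7 mm high), 0.22 = clicked shut and solid. It snaps over centre: about 8 to 10 N down on the pad (more near the window), after 3 mm it gives and stays shut; released sooner it springs up. May be up or already shut at the start.
- tray (a joint): how far the pull-out tray under the lid is drawn out to the front, m: 0 = shut (as at the start), 0.09 = out
- lockring_tool: steel cassette lockring tool standing on its hexagon, 31 mm across, 54 mm tall, loose. Origin: centre of its underside
- bumper: blue silicone bumper, 20 x 48 x 14 mm, loose. Origin: centre of its underside
- seat_clamp: aluminium seat clamp lying flat, ring 42 mm across with bolt lugs, 15 mm high, loose. Origin: centre of the ring at its underside
- lube_bottle: capped white lube bottle with a green band, standing, 37 mm across, 113 mm tall, loose. Origin: centre of its underside
- multi_tool: folded steel and aluminium multi-tool, 30 x 82 x 20 mm, loose. Origin: centre of its underside
- tyre_lever: yellow plastic tyre lever, 20 x 122 x 6 mm, loose, away from the organizer. Origin: centre of its underside
- bolt_jar: glass jar with a dark cap, 52 mm across, 62 mm tall, loose, away from the organizer. Origin: centre of its underside

How it is judged:
At the end, for the whole second after the job is handed in: All four rim sections are clicked shut (joints above 0.20 of 0.22 rad); the organizer stands still, flat on the table, within 40 mm of where it began, its tray less than 15 mm out; the bottle stands and every other loose thing lies within 30 mm of where it began (value of joint each of lid_front, lid_back, lid_left, lid_right above 0.2 rad and height (world z) of organizer below 0.006 m and angle between organizer's own z axis and vertical below 0.05 rad and distance of organizer from where it was at the start of the episode below 0.04 m and linear speed of organizer below 0.02 m/s and value of joint tray below 0.015 m and angle between lube_bottle's own z axis and vertical below 0.2 rad and distance of each of lockring_tool, bumper, seat_clamp, lube_bottle, multi_tool, tyre_lever, bolt_jar from where it was at the start of the episode below 0.03 m); the robot touches nothing.
It fails at once if the organizer is lifted or tipped (underside 12 mm off the table, or 0.15 rad of tilt) (height (world z) of organizer above 0.012 m or angle between organizer's own z axis and vertical above 0.15 rad).
It fails at once if the organizer is pushed out of its place (40 mm, or an end of it 45 mm) (distance of organizer from where it was at the start of the episode above 0.04 m or distance of any of pad_left, pad_right from where it was at the start of the episode above 0.045 m).
It fails at once if the tray is drawn out by 15 mm (value of joint tray above 0.015 m).
It fails at once if another loose thing is lifted or moved by 30 mm, or the bottle is tipped (distance of any of lockring_tool, bumper, seat_clamp, lube_bottle, multi_tool, tyre_lever, bolt_jar from where it was at the start of the episode above 0.03 m or angle between lube_bottle's own z axis and vertical above 0.4 rad).
It also fails if it takes over 48 s, if anything falls off the work surface, if the arm or the gripper's body presses on something with over 40 N, if the wrist force passes 120 N, or if a joint passes its speed limit or range.

## Working session

There is one attempt and no reset: what is moved stays moved. The work goes in short steps, Python scripts to look and compute and a tool call to move; the robot and the scene stay as the last step left them, time stands still between calls to the robot, and variables do not carry over. Pictures are saved under pics/ and viewed, at most 10 in all, crops included, and the job is handed in when it is done.

Besides the shell and the picture viewer there is one more tool, called after "Request:" as name(argument=value, ...) on one line, values as JSON. carry_out: Moves the arm, as the interface text tells. Its arguments: {"type":"object","properties":{"deltas":{"type":"array","items":{"type":"array","items":{"type":"number"}}},"force":{"type":"number"}},"required":["deltas"]}

```bash
mkdir -p pics; cat > h.py <<'E'
import numpy as np, cv2
from cell import robot, cams
def cloud(c):
    d=c["depth"]; v,u=np.mgrid[:d.shape[0],:d.shape[1]]
    P=np.stack([(u-c["cx"])/c["fx"]*d,-(v-c["cy"])/c["fy"]*d,-d,np.ones_like(d)],-1)
    W=P@np.linalg.inv(c["world_to_cam"]).T
    W[d<=0]=np.nan
    return W[...,:3]
E
python3 - <<'E'
from h import *
s=robot.observe(); print({k:np.round(v,3) for k,v in s.items()}, robot.nose_length)
ims=[]
for n in("scene","side"):
    c=cams.read_camera(n); np.savez(f"{n}.npz",**c); ims.append(c["image"])
    W=cloud(c); hsv=cv2.cvtColor(c["image"],cv2.COLOR_BGR2HSV)
    m=cv2.inRange(hsv,(5,140,120),(20,255,255))>0
    m&=(W[...,2]>.06)
    p=W[m]; p=p[~np.isnan(p).any(1)]
    print(n,len(p),p.min(0),p.max(0),cv2.minAreaRect((p[:,:2]*1000).astype(np.float32)) if len(p) else 0)
cv2.imwrite("pics/a.png",cv2.resize(np.vstack(ims),(800*3//4,600*3//2))[:0+900]) 
cv2.imwrite("pics/scene.png",cv2.resize(ims[0],(800,600)));cv2.imwrite("pics/side.png",cv2.resize(ims[1],(800,600)))
E
```

```text
{'time': np.float64(0.0), 'qpos': array([ 1.103,  0.343,  1.525,  0.   ,  1.275, -0.146]), 'qvel': array([ 0.002, -0.001, -0.   ,  0.002, -0.001, -0.001]), 'joint_efforts': array([  0.   , -43.124, -24.422,   0.072,   0.056,  -0.   ]), 'tool_pos': array([0.166, 0.498, 0.234]), 'tool_rot': array([-3.14, -0.  ,  2.82]), 'contact_force': array([-0.83 , -0.317, -0.742]), 'torque': array([-0.062,  0.014, -0.04 ]), 'grip_force': np.float64(0.0), 'opening': np.float64(0.092)} 0.008
scene 2017 [ 0.50661534 -0.61462255  0.06076253] [0.84471192 0.50901609 0.21721284] ((662.00732421875, -43.082275390625), (1123.4664306640625, 297.7656555175781), 85.5779037475586)
side 1609 [ 0.50449376 -0.5738316   0.06059308] [0.93731576 0.40892202 0.22223531] ((710.13671875, -97.39315795898438), (413.8182678222656, 987.1873168945312), 4.846349239349365)
```

View pics/scene.png

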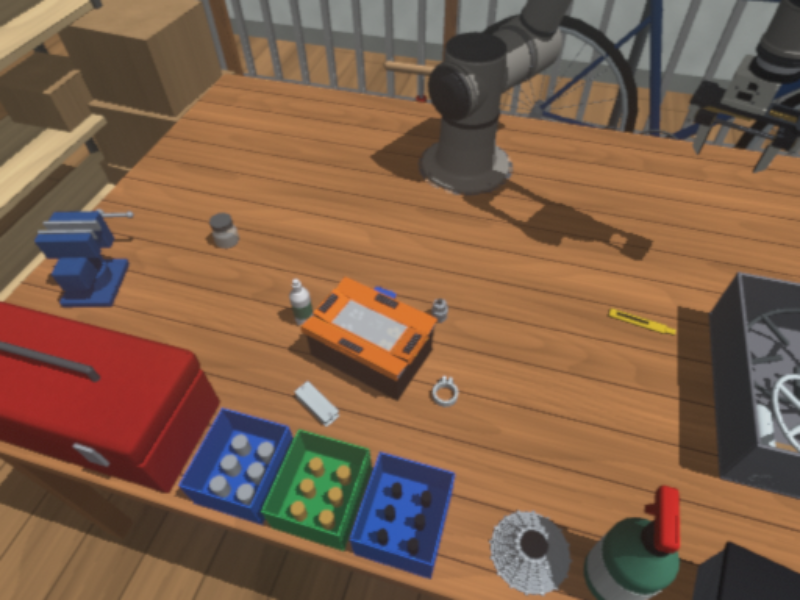

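View pics/side.png

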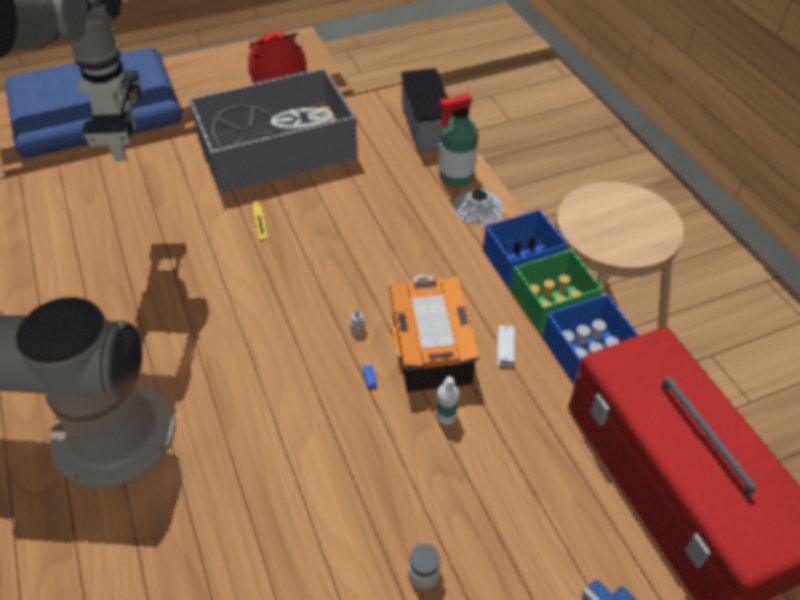

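The scene picture shows the organizer at about (370,330). Around it are the bottle (300,300), lockring tool (440,308), clamp (445,390), bumper (385,292) and multi-tool (317,403). The side view shows the organizer at (435,325). Next I'll isolate the lid and locate the pads.

```bash
python3 - <<'E'
from h import *
for n in("scene","side"):
    c=dict(np.load(f"{n}.npz")); W=cloud(c); hsv=cv2.cvtColor(c["image"],cv2.COLOR_BGR2HSV)
    m=(cv2.inRange(hsv,(3,150,110),(20,255,255))>0)&(W[...,2]>.07)&(W[...,2]<.11)
    k,l,st,ce=cv2.connectedComponentsWithStats(m.astype(np.uint8)); i=1+st[1:,4].argmax(); M=(l==i)
    p=W[M]; r=cv2.minAreaRect((p[:,:2]*1000).astype(np.float32)); print(n,len(p),r, np.percentile(p[:,2],[5,50,95]))
    ctr=np.array(r[0])/1000; w,h=r[1]; a=np.radians(r[2])
    if w>h: a+=np.pi/2
    # short axis direction (x of organizer), a
    ex=np.array([np.cos(a),np.sin(a)]); ey=np.array([-ex[1],ex[0]])
    print("axis deg",np.degrees(a))
    for s,e,d in(("+x",ex,56.5),("-x",-ex,56.5),("+y",ey,86.5),("-y",-ey,86.5)):
        q=(W[...,:2]-ctr); al=q@e; ac=q@np.array([-e[1],e[0]])
        b=(np.abs(ac)<.04)&(np.abs(al-d/1000)<.02)&(W[...,2]>.075)&(W[...,2]<.11)
        dark=b&(c["image"].max(2)<90); o=M&(np.abs(ac)<.03)&(al>(d+3)/1000); 
        print(s,ctr+e*d/1000,"dark",dark.sum(),np.median(W[dark],0).round(4),"outer",o.sum(),np.median(W[o],0).round(4))
    # objects
    q=(W[...,:2]-ctr); near=(np.hypot(q[...,0],q[...,1])<.25)&(W[...,2]>.006)
    far=(np.abs(q@ex)>.075)|(np.abs(q@ey)>.105)
    k,l,st,ce=cv2.connectedComponentsWithStats((near&far).astype(np.uint8))
    for i in range(1,k):
        if st[i,4]>20: 
            p=W[l==i]; print("obj",st[i,4],np.median(p,0).round(3),p.min(0).round(3),p.max(0).round(3),c["image"][l==i].mean(0).round())
E
```

```text
scene 1989 ((596.3961181640625, -43.74082946777344), (196.28314208984375, 136.60324096679688), 76.00022888183594) [0.08334004 0.08797142 0.09259504]
axis deg 166.00022888183594
+x [ 0.54157436 -0.03007246] dark 39 [ 0.5416 -0.0313  0.0919] outer 15 [ 0.539  -0.0096  0.0917]
-x [ 0.65121788 -0.0574092 ] dark 47 [ 0.6503 -0.0575  0.0912] outer 93 [ 0.6597 -0.0591  0.0899]
+y [ 0.57547021 -0.12767149] dark 32 [ 0.575  -0.1265  0.091 ] outer 32 [ 0.5811 -0.1378  0.0911]
-y [0.61732203 0.04018983] dark 39 [0.6172 0.0392 0.0921] outer 86 [0.6207 0.0483 0.0887]
obj 293 [ 0.569 -0.187  0.066] [ 0.544 -0.208  0.008] [ 0.578 -0.175  0.114] [119. 126. 128.]
obj 48 [ 0.46  -0.06   0.013] [ 0.452 -0.086  0.008] [ 0.469 -0.041  0.017] [161.  96.  95.]
obj 114 [0.488 0.056 0.031] [0.471 0.04  0.006] [0.498 0.069 0.054] [105. 108. 116.]
obj 115 [0.639 0.104 0.013] [0.615 0.086 0.006] [0.669 0.126 0.017] [147. 148. 149.]
obj 331 [ 0.729 -0.097  0.019] [ 0.697 -0.141  0.006] [ 0.758 -0.057  0.023] [188. 185. 178.]
obj 1075 [ 0.808 -0.078  0.049] [ 0.804 -0.178  0.006] [0.843 0.027 0.077] [71. 79. 51.]
[... 663 characters left out ...]
304] dark 14 [ 0.5624 -0.1298  0.0851] outer 88 [ 0.566  -0.1368  0.0888]
-y [0.61616806 0.03847301] dark 8 [0.6124 0.0384 0.0908] outer 8 [0.618  0.0444 0.0914]
obj 1046 [ 0.804 -0.055  0.047] [ 0.799 -0.182  0.006] [0.842 0.091 0.079] [72. 68. 37.]
obj 23 [0.65  0.122 0.011] [0.631 0.116 0.007] [0.664 0.129 0.018] [143. 151. 162.]
obj 110 [0.477 0.047 0.03 ] [0.464 0.036 0.006] [0.493 0.064 0.052] [112. 116. 126.]
obj 245 [ 0.723 -0.103  0.018] [ 0.694 -0.141  0.006] [ 0.754 -0.056  0.027] [200. 200. 197.]
obj 95 [ 0.458 -0.066  0.012] [ 0.446 -0.09   0.006] [ 0.471 -0.044  0.018] [172. 107.  82.]
obj 323 [ 0.55  -0.204  0.065] [ 0.537 -0.215  0.006] [ 0.574 -0.177  0.118] [111. 115. 111.]
```

All four sections look up: the pads sit at about 91–92 mm. The tool's y axis is already nearly along the long side, so I'll close the fingers and go above the robot-side pad.

Request:
carry_out(deltas=[[-2.18,-1.6,0,0,0,0,0],[-2.18,-1.6,0,0,0,0,0],[-2.18,-1.6,0,0,0,0,0],[-2.18,-1.6,0,0,0,0,0],[-2.18,-1.6,0,0,0,0,0],[-2.18,-1.6,0,0,0,0,0],[-2.18,-1.6,0,0,0,0,0],[-2.18,-1.6,0,0,0,0,0]], force=10)

```text
time: 0.77
tool_pos: [0.2913, 0.3202, 0.2345]
tool_rot: [-3.141, -0.0, 2.82]
contact_force: [1.0, 0.1, 0.4]
opening: 0.0433
grip_force: 0.0
```

Request:
carry_out(deltas=[[-2.18,-1.6,0,0,0,0,0],[-2.18,-1.6,0,0,0,0,0],[-2.18,-1.6,0,0,0,0,0],[-2.18,-1.6,0,0,0,0,0],[-2.18,-1.6,0,0,0,0,0],[-2.18,-1.6,0,0,0,0,0],[-2.18,-1.6,0,0,0,0,0],[-2.18,-1.6,0,0,0,0,0]])

```text
time: 1.43
tool_pos: [0.4163, 0.1436, 0.2345]
tool_rot: [-3.141, -0.0, 2.82]
contact_force: [0.7, 0.2, 0.4]
opening: 0.0005
grip_force: 0.0
```

Request:
carry_out(deltas=[[-2.18,-1.6,0,0,0,0,0],[-2.18,-1.6,0,0,0,0,0],[-2.18,-1.6,0,0,0,0,0],[-2.18,-1.6,0,0,0,0,0],[-2.18,-1.6,0,0,0,0,0],[-2.18,-1.6,0,0,0,0,0],[-2.18,-1.6,0,0,0,0,0],[0,0,0,0,0,-0.06,0]])

```text
time: 2.1
tool_pos: [0.5274, -0.0133, 0.234]
tool_rot: [-3.14, 0.001, 2.876]
contact_force: [-0.7, -0.6, -0.2]
opening: 0.0003
grip_force: 0.0
```

```bash
python3 - <<'E'
from h import *
c=cams.read_camera("wrist"); np.savez("w1.npz",**c); W=cloud(c)
cv2.imwrite("pics/w1.png",c["image"])
hsv=cv2.cvtColor(c["image"],cv2.COLOR_BGR2HSV)
M=(cv2.inRange(hsv,(3,150,90),(20,255,255))>0)&(W[...,2]>.07)&(W[...,2]<.11)
p=W[M]; print(cv2.minAreaRect((p[:,:2]*1000).astype(np.float32)))
dark=((c["image"].max(2)<90)&(W[...,2]>.08)&(W[...,2]<.1)).astype(np.uint8)
k,l,st,ce=cv2.connectedComponentsWithStats(dark)
for i in range(1,k):
    if st[i,4]>60:
        q=W[l==i]; print(st[i],ce[i].round(),np.median(q,0).round(4),cv2.minAreaRect((q[:,:2]*1000).astype(np.float32)))
print(robot.observe()["tool_pos"],robot.observe()["tool_rot"])
E
```

```text
((593.0609130859375, -44.61151123046875), (195.38099670410156, 134.16404724121094), 75.47789001464844)
[218 200  44  13 470] [237. 206.] [ 0.5392 -0.0347  0.0929] ((540.5830688476562, -31.2850284576416), (42.64584732055664, 13.926457405090332), 75.5637435913086)
[150 238  15  11 124] [157. 243.] [ 0.5559 -0.1225  0.0926] ((557.0076293945312, -123.37989807128906), (13.434724807739258, 10.911179542541504), 71.8087387084961)
[ 0.52611872 -0.01165661  0.23383797] [-3.14125473e+00 -8.97298497e-04  2.88268629e+00]
```

View pics/w1.png

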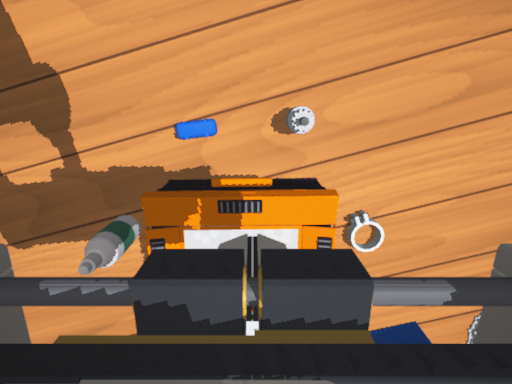

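The wrist view shows the robot-side pad centred at (237,206), 43 × 14 mm, which matches the given size. The fingers are aligned at (252,290). I'll move above the pad and go down to about 5 mm over it.

Request:
carry_out(deltas=[[-0.9,-0.75,0,0,0,0,0],[-0.95,-0.75,0,0,0,0,0],[0,0,2.5,0,0,0,0],[0,0,3,0,0,0,0],[0,0,3,0,0,0,0],[0,0,2.5,0,0,0,0],[0,0,1.5,0,0,0,0],[0,0,0,0,0,0,0]])

```text
time: 2.82
tool_pos: [0.5375, -0.0286, 0.1064]
tool_rot: [-3.141, -0.006, 2.879]
contact_force: [0.3, 0.1, -0.5]
opening: 0.0006
grip_force: 0.0
```

Request:
carry_out(deltas=[[0,0,0.2,0,0,0,0],[0,0,0.2,0,0,0,0],[0,0,0.2,0,0,0,0],[0,0,0.1,0,0,0,0],[0,0,0.1,0,0,0,0],[0,0,0.1,0,0,0,0],[0,0,0,0,0,0,0],[0,0,0,0,0,0,0]])

```text
time: 3.48
tool_pos: [0.5397, -0.0289, 0.1015]
tool_rot: [3.141, 0.001, 2.88]
contact_force: [-0.5, 0.7, 3.8]
opening: 0.0006
grip_force: 2.3
```

Request:
carry_out(deltas=[[0,0,0.1,0,0,0,0],[0,0,0.1,0,0,0,0],[0,0,0.1,0,0,0,0],[0,0,0.1,0,0,0,0],[0,0,0,0,0,0,0],[0,0,0,0,0,0,0],[0,0,0,0,0,0,0],[0,0,0,0,0,0,0]])

```text
time: 4.15
tool_pos: [0.5393, -0.0289, 0.0966]
tool_rot: [3.142, -0.0, 2.88]
contact_force: [1.1, 0.4, -0.2]
opening: 0.0004
grip_force: 0.0
```

The force fell to zero at a tip height of 88.6 mm, so the section has snapped. I'll press a little more to confirm it's solid, then go up.

Request:
carry_out(deltas=[[0,0,0.1,0,0,0,0],[0,0,0.1,0,0,0,0],[0,0,0.1,0,0,0,0],[0,0,0.1,0,0,0,0],[0,0,0.1,0,0,0,0],[0,0,0,0,0,0,0],[0,0,0,0,0,0,0],[0,0,0,0,0,0,0]])

```text
time: 4.82
tool_pos: [0.5396, -0.0289, 0.0947]
tool_rot: [3.142, 0.002, 2.88]
contact_force: [-8.5, 1.5, 25.3]
opening: 0.0002
grip_force: 12.6
```

Solid at 86.7 mm. Next is the far pad, 11.3 cm away along -x of the tool.

Request:
carry_out(deltas=[[0,0,-1.5,0,0,0,0],[0,0,-1.5,0,0,0,0],[-2.5,0,0,0,0,0,0],[-3,0,0,0,0,0,0],[-3,0,0,0,0,0,0],[-2,0,0,0,0,0,0],[-0.8,0,0,0,0,0,0],[0,0,0.5,0,0,0,0]])

```text
time: 5.48
tool_pos: [0.6504, -0.0589, 0.1168]
tool_rot: [3.141, 0.003, 2.879]
contact_force: [-0.9, 0.4, 0.1]
opening: 0.0004
grip_force: 0.0
```

Request:
carry_out(deltas=[[0,0,1.0,0,0,0,0],[0,0,0.2,0,0,0,0],[0,0,0.2,0,0,0,0],[0,0,0.2,0,0,0,0],[0,0,0.1,0,0,0,0],[0,0,0,0,0,0,0],[0,0,0,0,0,0,0],[0,0,0,0,0,0,0]])

```text
time: 6.15
tool_pos: [0.6475, -0.0578, 0.1007]
tool_rot: [-3.142, -0.001, 2.88]
contact_force: [-4.5, 0.4, 6.0]
opening: 0.0001
grip_force: 3.0
```

Request:
carry_out(deltas=[[0,0,0.1,0,0,0,0],[0,0,0.1,0,0,0,0],[0,0,0.1,0,0,0,0],[0,0,0.1,0,0,0,0],[0,0,0,0,0,0,0],[0,0,0,0,0,0,0],[0,0,0,0,0,0,0],[0,0,0,0,0,0,0]])

```text
time: 6.82
tool_pos: [0.6484, -0.0581, 0.0956]
tool_rot: [3.142, -0.0, 2.88]
contact_force: [1.0, 0.1, 0.0]
opening: 0.0008
grip_force: 0.0
```

Request:
carry_out(deltas=[[0,0,0.1,0,0,0,0],[0,0,0.1,0,0,0,0],[0,0,0.1,0,0,0,0],[0,0,0.1,0,0,0,0],[0,0,0,0,0,0,0],[0,0,0,0,0,0,0],[0,0,0,0,0,0,0],[0,0,0,0,0,0,0]])

```text
time: 7.48
tool_pos: [0.6488, -0.0582, 0.0949]
tool_rot: [3.142, 0.002, 2.88]
contact_force: [-6.9, 1.3, 18.8]
opening: 0.0005
grip_force: 9.0
```

Also solid. Now I'll lift, go to the +y pad and turn 90°.

Request:
carry_out(deltas=[[0,0,-1.5,0,0,0,0],[0,0,-1.5,0,0,0,0],[0.95,1.42,0,0,0,0,0],[0.95,1.42,0,0,0,0,0],[0.95,1.42,0,0,0,0,0],[0.95,1.42,0,0,0,0,0],[0.95,1.42,0,0,0,0,0],[0.95,1.42,0,0,0,0,0]])

```text
time: 8.15
tool_pos: [0.614, 0.0415, 0.1207]
tool_rot: [-3.141, -0.002, 2.881]
contact_force: [0.1, 0.7, 0.6]
opening: 0.0004
grip_force: 0.0
```

Request:
carry_out(deltas=[[0,0,0,0,0,0.12,0],[0,0,0,0,0,0.12,0],[0,0,0,0,0,0.12,0],[0,0,0,0,0,0.12,0],[0,0,0,0,0,0.12,0],[0,0,0,0,0,0.12,0],[0,0,0,0,0,0.12,0],[0,0,0,0,0,0.12,0]])

```text
time: 8.82
tool_pos: [0.6143, 0.0408, 0.1207]
tool_rot: [-3.14, -0.001, 1.915]
contact_force: [-0.9, 0.1, -1.1]
opening: 0.0004
grip_force: 0.0
```

Request:
carry_out(deltas=[[0,0,0,0,0,0.12,0],[0,0,0,0,0,0.12,0],[0,0,0,0,0,0.12,0],[0,0,0,0,0,0.12,0],[0,0,0,0,0,0.12,0],[0,0,0,0,0,0.01,0],[0,0,0,0,0,0,0],[0,0,0,0,0,0,0]])

```text
time: 9.48
tool_pos: [0.6149, 0.0398, 0.1213]
tool_rot: [-3.141, 0.0, 1.314]
contact_force: [-0.2, -0.4, 0.3]
opening: 0.0005
grip_force: 0.0
```

Request:
carry_out(deltas=[[0,0,1.5,0,0,0,0],[0,0,0.2,0,0,0,0],[0,0,0.2,0,0,0,0],[0,0,0.2,0,0,0,0],[0,0,0.1,0,0,0,0],[0,0,0,0,0,0,0],[0,0,0,0,0,0,0],[0,0,0,0,0,0,0]])

```text
time: 10.15
tool_pos: [0.615, 0.0393, 0.101]
tool_rot: [-3.141, -0.0, 1.311]
contact_force: [-4.7, 1.6, 6.9]
opening: 0.0004
grip_force: 3.5
```

Request:
carry_out(deltas=[[0,0,0.1,0,0,0,0],[0,0,0.1,0,0,0,0],[0,0,0.1,0,0,0,0],[0,0,0.1,0,0,0,0],[0,0,0,0,0,0,0],[0,0,0,0,0,0,0],[0,0,0,0,0,0,0],[0,0,0,0,0,0,0]])

```text
time: 10.82
tool_pos: [0.6155, 0.0388, 0.0956]
tool_rot: [-3.142, -0.0, 1.31]
contact_force: [0.1, -0.2, -0.6]
opening: 0.0004
grip_force: 0.0
```

Request:
carry_out(deltas=[[0,0,0.1,0,0,0,0],[0,0,0.1,0,0,0,0],[0,0,0.1,0,0,0,0],[0,0,0.1,0,0,0,0],[0,0,0,0,0,0,0],[0,0,0,0,0,0,0],[0,0,0,0,0,0,0],[0,0,0,0,0,0,0]])

```text
time: 11.48
tool_pos: [0.6158, 0.0388, 0.0948]
tool_rot: [3.139, -0.0, 1.31]
contact_force: [-7.4, -0.7, 18.8]
opening: 0.0008
grip_force: 9.7
```

Shut. On to the last pad, 17.3 cm along -x of the tool.

Request:
carry_out(deltas=[[0,0,-1.5,0,0,0,0],[0,0,-1.5,0,0,0,0],[-2.8,0,0,0,0,0,0],[-3,0,0,0,0,0,0],[-3,0,0,0,0,0,0],[-3,0,0,0,0,0,0],[-3,0,0,0,0,0,0],[-2.5,0,0,0,0,0,0]])

```text
time: 12.15
tool_pos: [0.5702, -0.1301, 0.1217]
tool_rot: [3.141, 0.0, 1.309]
contact_force: [0.0, -0.5, -0.3]
opening: 0.0008
grip_force: 0.0
```

Request:
carry_out(deltas=[[0,0,0,0,0,0,0],[0,0,1.5,0,0,0,0],[0,0,0.2,0,0,0,0],[0,0,0.2,0,0,0,0],[0,0,0.2,0,0,0,0],[0,0,0.1,0,0,0,0],[0,0,0,0,0,0,0],[0,0,0,0,0,0,0]])

```text
time: 12.82
tool_pos: [0.5706, -0.1278, 0.101]
tool_rot: [-3.141, 0.001, 1.311]
contact_force: [-5.2, -0.0, 7.3]
opening: 0.0006
grip_force: 3.9
```

Request:
carry_out(deltas=[[0,0,0.1,0,0,0,0],[0,0,0.1,0,0,0,0],[0,0,0.1,0,0,0,0],[0,0,0.1,0,0,0,0],[0,0,0,0,0,0,0],[0,0,0,0,0,0,0],[0,0,0,0,0,0,0],[0,0,0,0,0,0,0]])

```text
time: 13.48
tool_pos: [0.5709, -0.128, 0.0956]
tool_rot: [-3.141, -0.0, 1.31]
contact_force: [0.3, 1.0, 0.1]
opening: 0.0002
grip_force: 0.0
```

Request:
carry_out(deltas=[[0,0,0.1,0,0,0,0],[0,0,0.1,0,0,0,0],[0,0,0.1,0,0,0,0],[0,0,0.1,0,0,0,0],[0,0,0,0,0,0,0],[0,0,0,0,0,0,0],[0,0,0,0,0,0,0],[0,0,0,0,0,0,0]])

```text
time: 14.15
tool_pos: [0.5711, -0.1282, 0.0948]
tool_rot: [3.139, 0.0, 1.31]
contact_force: [-6.9, 3.3, 21.4]
opening: 0.0005
grip_force: 10.6
```

All four gave way the same way. I'll lift clear, then check.

Request:
carry_out(deltas=[[0,0,-1.5,0,0,0,0],[0,0,-2.5,0,0,0,0],[0,0,-2.5,0,0,0,0],[0,0,-2.5,0,0,0,0],[0,0,-2.5,0,0,0,0],[0,0,-2,0,0,0,0],[0,0,-1.5,0,0,0,0],[0,0,0,0,0,0,0]])

```text
time: 14.82
tool_pos: [0.5722, -0.1287, 0.2453]
tool_rot: [3.135, 0.0, 1.31]
contact_force: [0.6, -1.3, 0.4]
opening: 0.0005
grip_force: 0.0
```

```bash
python3 - <<'E'
from h import *
ctr=np.array([.593,-.0446]); a=np.radians(165.3); ex=np.array([np.cos(a),np.sin(a)]); ey=np.array([-ex[1],ex[0]])
ims=[]
for n in("scene","side"):
    c=cams.read_camera(n); W=cloud(c); W0=cloud(dict(np.load(f"{n}.npz")))
    ims.append(c["image"][120:340,120:400] if n=="scene" else c["image"][140:300,180:380])
    for s,e,d in(("A",ex,.0565),("B",-ex,.0565),("D",-ey,.0865),("C",ey,.0865)):
        out=[]
        for w in(W0,W):
            q=w[...,:2]-ctr; b=(abs(q@e-d)<.008)&(abs(q@[-e[1],e[0]])<.025)&(w[...,2]<.1)&(w[...,2]>.07)
            out+=[b.sum(),w[b][:,2].mean().round(4) if b.any() else None]
        print(n,s,out)
cv2.imwrite("pics/end.png",np.vstack([cv2.resize(i,(420,300)) for i in ims]))
E
```

```text
scene A [np.int64(85), np.float64(0.0917), np.int64(70), np.float64(0.0861)]
scene B [np.int64(84), np.float64(0.091), np.int64(94), np.float64(0.0862)]
scene D [np.int64(93), np.float64(0.0913), np.int64(95), np.float64(0.0861)]
scene C [np.int64(87), np.float64(0.0914), np.int64(76), np.float64(0.0858)]
side A [np.int64(74), np.float64(0.0916), np.int64(74), np.float64(0.0859)]
side B [np.int64(80), np.float64(0.091), np.int64(74), np.float64(0.0858)]
side D [np.int64(82), np.float64(0.0903), np.int64(10), np.float64(0.0838)]
side C [np.int64(84), np.float64(0.0906), np.int64(93), np.float64(0.0851)]
```

View pics/end.png

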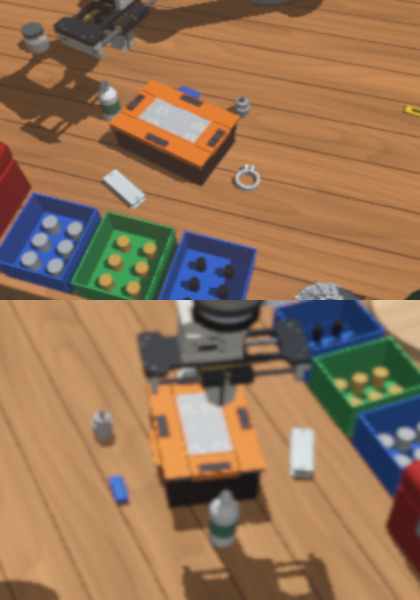

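The pictures show the lid flat all round, the organizer at (175,130) in its place, the bottle upright at (110,100) and the other things where they were. All four pads dropped about 5 mm.

```bash
python3 -c "
from cell import robot
print(robot.hand_in())"
```

```text
the job is handed in; nothing more can be done
None
```

All four rim sections are clicked shut and the job is handed in (no verdict came back); each pad dropped about 5 mm and was solid when pressed again, and the organizer and the things around it look unmoved in the final pictures.

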